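Set up the air-drying rail

TASK

Get the three amber jars ready for drying: first line them up in an even row, one standing upright and centred on each round mark in front of the air jets, without lifting them high or tipping any over. Then set the air valve by its black handle: close it clockwise until it stops, back it off exactly two full turns from the stop, and finish while still gripping the handle there. Leave the jars on their marks and do not disturb the other things on the bench.

Things in the scene. Friction and masses are not known exactly. Their poses are not given: they have to be found in the camera images.
- air_rail: Fixed air rail: aluminium bar along its y axis (30 x 440 mm, 52 mm high) with three brass jets pointing to its -x, 37 mm up, reaching 32 mm from the bar's centre line. A pipe (45 mm high) runs from its +y end along -x to the valve at x = -170, y = +225 mm. Origin on the bench under the bar. The room's fixed burner (188 mm high, about x 0.42, y -0.06) stands between robot and rail: keep clear.
- mark_0 (a point): Centre, on the bench, of the dark round mark with a white edge (74 mm across, flat, no step) 68 mm in front of jet 0 of the rail (counted from the rail's -y end). One jar belongs on each mark; any jar on any mark.
- mark_1 (a point): Centre, on the bench, of the dark round mark with a white edge (74 mm across, flat, no step) 68 mm in front of jet 1 of the rail (counted from the rail's -y end). One jar belongs on each mark; any jar on any mark.
- mark_2 (a point): Centre, on the bench, of the dark round mark with a white edge (74 mm across, flat, no step) 68 mm in front of jet 2 of the rail (counted from the rail's -y end). One jar belongs on each mark; any jar on any mark.
- jar_0_mid (a point): Centre, 31 mm above its foot, of one of three equal open amber glass jars, 57 mm across at the rim, slightly narrower below, 62 mm high, 90 g, z axis up; stands loose on the bench. The bench is not slippery: a jar dragged along in a grip tips, so raise it a few mm, or push it low down.
- jar_1_mid (a point): Centre, 31 mm above its foot, of one of three equal open amber glass jars, 57 mm across at the rim, slightly narrower below, 62 mm high, 90 g, z axis up; stands loose on the bench. The bench is not slippery: a jar dragged along in a grip tips, so raise it a few mm, or push it low down.
- jar_2_mid (a point): Centre, 31 mm above its foot, of one of three equal open amber glass jars, 57 mm across at the rim, slightly narrower below, 62 mm high, 90 g, z axis up; stands loose on the bench. The bench is not slippery: a jar dragged along in a grip tips, so raise it a few mm, or push it low down.
- valve (a joint): Angle of the valve's blue hand wheel in rad: 0 is fully closed against its stop; grows as the wheel is turned counter-clockwise seen from above (opening); one turn is 6.283. Its far stop is at 20. The wheel turns stiffly (about 0.14 N m) and stays where it is left.
- wheel_centre (a point): Centre of the hand wheel, on its vertical axis, 73 mm above the bench, at the mid-height of the rim. Rim: radius 48 mm to the middle of a 12 mm thick round bar. The stem's nut reaches 86 mm above the bench.
- handle_mid (a point): Middle of the wheel's upright black handle, the place to grip: 48 mm from the wheel's axis, 107 mm above the bench; the handle is a round sleeve 21 mm thick and 48 mm tall (82 to 130 mm above the bench) standing on the rim. At valve angle 0 it lies on the rail's -x side of the wheel centre. The sleeve revolves freely on its own pin, so a gripper that holds it can carry it round the wheel without turning.
- valve_handle: The same black handle sleeve as a body; origin at its foot, 82 mm above the bench.
- tape_roll: Bystander: roll of masking tape lying flat, 75 mm across, 18 mm high; origin at the centre of its underside.
- marker: Bystander: fat felt marker lying down, 110 mm long; origin at the centre of its underside.
- cork_0: Bystander: cork stopper, 28 mm; origin at the centre of its underside.
- cork_1: Bystander: cork stopper, 24 mm; origin at the centre of its underside.
- vessel_tongs: Bystander: crossed steel tongs with dipped grips, 182 mm long; origin at the centre of its underside.
Things that resemble listed ones, but are neither listed nor needed, are in the scene too. Leave any blue or pink look-alike of the part that bears jar_2_mid alone.

How it is judged (in metres and radians):
On the way, in this order (a step that is already met when the one before it is completed fails the run):
1. the three jars stand in a row, one upright and centred on each mark (within 12 mm) (horizontal distance between any of jar_0_mid, jar_1_mid, jar_2_mid and mark_0 below 0.012 m and horizontal distance between any of jar_0_mid, jar_1_mid, jar_2_mid and mark_1 below 0.012 m and horizontal distance between any of jar_0_mid, jar_1_mid, jar_2_mid and mark_2 below 0.012 m and angle between each of jar_0_mid, jar_1_mid, jar_2_mid's own z axis and vertical below 0.1 rad), for 0.2 s.
2. the valve is closed to its stop (within 0.06 rad) (value of joint valve below 0.06 rad), for 0.2 s.
At the end, for the whole second after the job is handed in: The valve rests two full turns open from its stop (12.57 rad, within 0.25), the fingers still grip its handle (over 2 N, grasp point within 30 mm of its middle), and an upright jar (within 0.1 rad) stands on each mark, centred within 12 mm (all of step 1 and value of joint valve between 12.316 and 12.816 rad and velocity of joint valve between -0.1 and 0.1 rad/s and contact force between the fingers and valve_handle above 2 N and distance between the grasp point and handle_mid below 0.03 m); the arm keeps its last pose, push and grip.
It fails at once if a jar is lifted off the bench (by more than 60 mm) or tipped over (height (world z) of any of jar_0_mid, jar_1_mid, jar_2_mid above 0.091 m or angle between any of jar_0_mid, jar_1_mid, jar_2_mid's own z axis and vertical above 0.5 rad).
It fails at once if one of the other loose things on the bench is pushed more than 30 mm (distance of any of tape_roll, marker, cork_0, cork_1, vessel_tongs from where it was at the start of the episode above 0.03 m).
It also fails if it takes over 72 s, if anything falls off the work surface, if the arm or the gripper's body presses on something with over 40 N, if the wrist force passes 120 N, or if a joint passes its speed limit or range.

ROBOT

A 7-joint arm with a two-finger parallel gripper is mounted at the origin on a cart in front of the work surface, level with it; the furniture and walls round the work are solid. World frame = base frame: x ahead of the robot, y to its left, z up, the work surface at z = 0. Lengths are in mm, angles in rad, forces in N, time in s.
With the tool pointing down it reaches from about 425 to 875 mm from the base axis. Payload 4.7 kg.
Tool frame: the origin (TCP) lies at the very end of the fingers, on their centre line; the grasp point (between the pads) lies 19 mm behind it; z points along the fingers, y is the direction in which the jaws open and shut (so a half turn about z gives the same grasp; the last joint's range is limited). The gripper opens to 87 mm and grips with 3 to 60 N. Pads are 19 mm wide; open, the fingers measure 117 mm over their backs; the gripper's body (75 mm by 190 mm) begins 51 mm behind the grasp point.
Start: joints at [1.219, 0.321, -0.07, 1.45, 0.023, 1.371, -0.057], TCP at [232.484, -607.023, 222.587] pointing down, gripper open.
Joint ranges: [-2.86, 2.86], [-0.3, 2.09], [-1.38, 1.24], [0.06, 2.45], [-1.56, 4.7], [0.09, 2.05], [-2.69, 2.69]. Speed limits (rad/s): [2.57, 2.57, 3.14, 3.14, 3.14, 3.14, 3.14].

INTERFACE

Orientations are given as a 3x3 rotation matrix whose columns are the frame's x, y, z axes.
In Python, from cell import ctrl gives the robot as it stands.
- The arm moves only by the tool send_rows, never from a script. Its argument "deltas" is a list that holds one entry, the list of rows, each a list of 7 numbers: the shift along the tool's x, y, z in mm, then the turn, a rotation vector about the tool's x, y, z in degrees, then the closure, from -1 (fully open) to 1 (shut), so that 0 is half open. A call has 1 to 8 rows; each row is the pose to reach, as a shift and turn from the pose commanded when the call began, along the tool's axes at that moment; what a row does not reach only later rows make up. A row lasts 1/8 s, in which the tool goes at most 62.5 mm and 10.7 degrees, less where a joint would pass 70% of its speed; a pose out of reach is approached as far as the arm can. A call with a gripper value outside its range is refused whole. The fingers move at their own pace and stop on an object; "newtons" is the grip in N (left out, the last holds). Time passes only in rows, so rows that repeat a pose let the fingers close. It gives the time, the measured TCP pose, the force and the opening at its end, in the units of the state.
- ctrl.read_state(): the state, without advancing time (a new reading comes with each control period).
- ctrl.read_camera(name): name is "scene" or "side" or "wrist"; returns the picture (384x512x3 uint8, red, green, blue); there is no depth.
- ctrl.get_calibration(name): a dict with "intrinsics" (3x3 intrinsics, pixels), "pose" (4x4, takes a point from camera to world coordinates); the wrist camera has in their place "tool_from_camera" (4x4, takes a point from camera to tool coordinates, whose origin is the TCP and whose axes are the flange's). Camera axes: x right, y down, z forward; pixel columns grow to the right and rows downward; lengths in mm; the calibration is good to about 2 mm. A picture is of the moment at which its call begins: read the wrist's pose just before it. get_calibration takes no time and is no camera call.
- ctrl.finish_job(): hands the job in, once; it reports no verdict.
The state is a dict: "time_s": time; "q": joint angles; "dq": joint speeds; "joint_torque": joint torques, N m; "tcp_pos": TCP position; "eef_rot": TCP orientation; "force": force on the tool from outside, world axes, zero at the start; "torque": the same for the moment, N m; "width": finger opening in mm.
Only numpy, scipy, OpenCV 4.12 (cv2) and the standard library are available. Lean on these libraries where they do the work, as an engineer would, in place of code of your own. Each camera call takes 0.05 s, during which the arm holds its last target.

## Working session

There is one attempt and no reset: what is moved stays moved. The work goes in short steps, Python scripts to look and compute and a tool call to move; the robot and the scene stay as the last step left them, time stands still between calls to the robot, and variables do not carry over. Pictures are saved under pics/ and viewed, and the job is handed in when it is done.

Besides the shell and the picture viewer there is one more tool, called after "Call:" by a JSON object that holds its "method" and its "body", one argument or row to a line. send_rows: Moves the arm, as the interface text tells. Its arguments: {"type":"object","properties":{"deltas":{"type":"array"},"newtons":{"type":"number"}},"required":["deltas"]}

```bash
mkdir -p pics; ls; python3 - <<'E'
from cell import ctrl
import cv2,numpy as np
s=ctrl.read_state();print(s)
for n in("scene","side","wrist"):
    c=ctrl.get_calibration(n);print(n,{k:np.round(v,3).tolist() for k,v in c.items()})
    im=ctrl.read_camera(n);cv2.imwrite(f"pics/a_{n}.png",im[:,:,::-1])
E
```

```text
pics
{'time_s': 0.0, 'q': array([ 1.21909971,  0.32180311, -0.07006905,  1.45165549,  0.02261665,
        1.37080149, -0.05687611]), 'dq': array([ 0.00036756,  0.00121873, -0.00189688, -0.00119856,  0.00052981,
       -0.00088201, -0.00011701]), 'joint_torque': array([ 1.16114488e-04, -4.91287100e+01, -4.03894270e-01, -3.12530208e+01,
       -6.39674510e-02,  4.36861231e-02,  1.79861372e-04]), 'tcp_pos': array([ 232.24384255, -606.50891222,  221.48411378]), 'eef_rot': array([[ 9.33823878e-01,  3.57732236e-01, -7.82822644e-04],
       [ 3.57733073e-01, -9.33822319e-01,  1.71019380e-03],
       [-1.19225804e-04, -1.87706136e-03, -9.99998231e-01]]), 'force': array([-1.0902409 ,  0.52459963,  0.37683711]), 'torque': array([0.00770593, 0.03403493, 0.02247383]), 'width': 86.6288969788707}
scene {'intrinsics': [[425.449, 0.0, 251.899], [0.0, 425.449, 190.779], [0.0, 0.0, 1.0]], 'pose': [[-0.888, -0.225, 0.401, -10.658], [-0.46, 0.443, -0.769, 1092.304], [-0.005, -0.868, -0.497, 812.365], [0.0, 0.0, 0.0, 1.0]]}
side {'intrinsics': [[417.783, 0.0, 258.006], [0.0, 417.783, 188.992], [0.0, 0.0, 1.0]], 'pose': [[0.87, -0.326, 0.369, -46.288], [-0.492, -0.567, 0.66, -1062.091], [-0.006, -0.757, -0.654, 1157.11], [0.0, 0.0, 0.0, 1.0]]}
wrist {'intrinsics': [[290.373, 0.0, 253.696], [0.0, 290.373, 186.953], [0.0, 0.0, 1.0]], 'tool_from_camera': [[0.001, -0.964, -0.267, 74.012], [1.0, 0.0, 0.001, -0.817], [-0.0, -0.267, 0.964, -161.849], [0.0, 0.0, 0.0, 1.0]]}
```

View pics/a_scene.png

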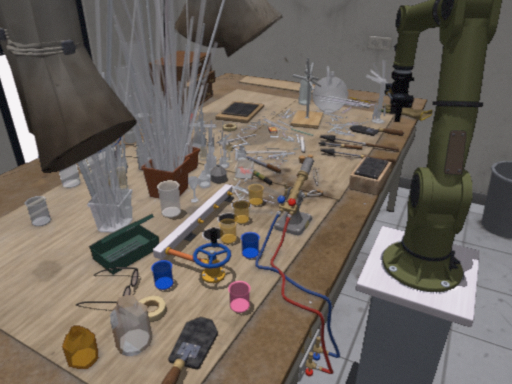

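View pics/a_side.png

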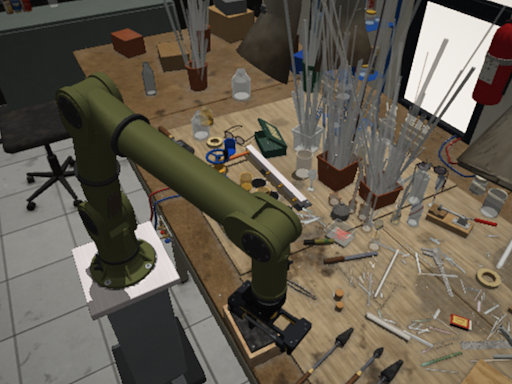

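View pics/a_wrist.png

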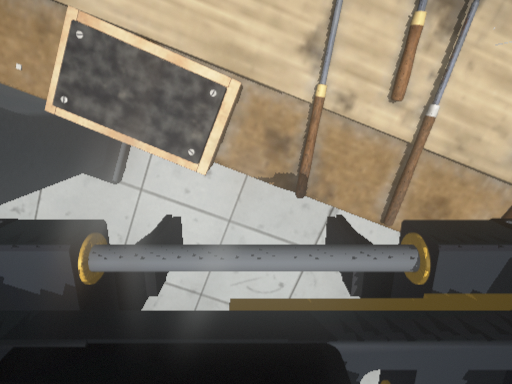

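The scene view shows the rail at about (195,222), the blue wheel at (212,257), amber jars near (230-256,193-231), and look-alikes in blue and pink. I'll zoom in on these.

```bash
python3 - <<'E'
import cv2
a=cv2.imread("pics/a_scene.png")[165:315,130:330]
cv2.imwrite("pics/a_scene_z.png",cv2.resize(a,None,fx=4,fy=4,interpolation=cv2.INTER_CUBIC))
a=cv2.imread("pics/a_side.png")[120:250,180:340]
cv2.imwrite("pics/a_side_z.png",cv2.resize(a,None,fx=4.5,fy=4.5,interpolation=cv2.INTER_CUBIC))
E
```

```text
(no output)
```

View pics/a_scene_z.png

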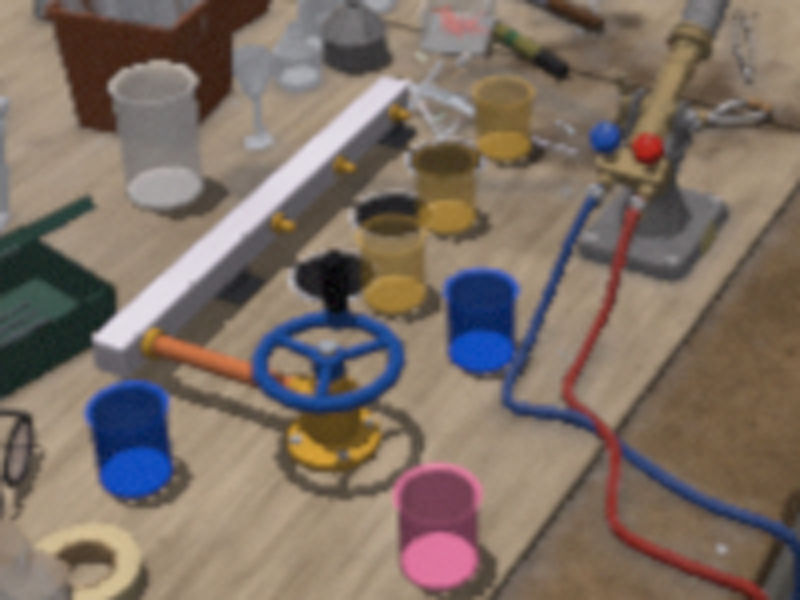

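View pics/a_side_z.png

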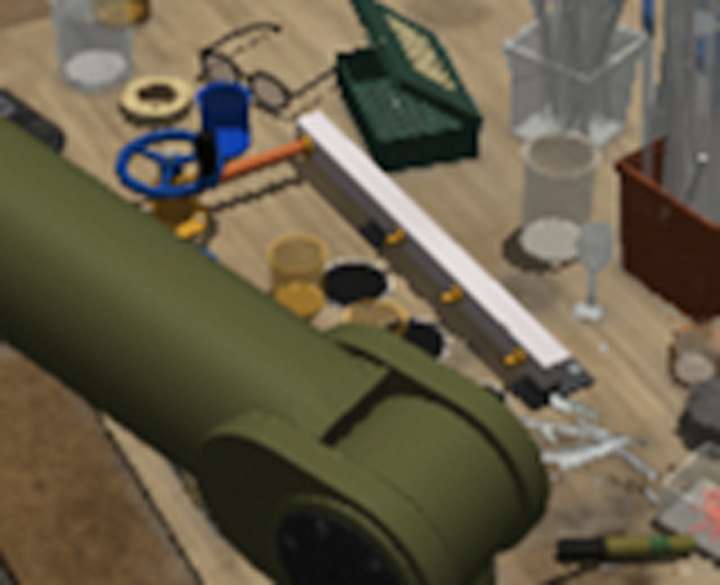

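```bash
cat > h.py <<'E'
import numpy as np,cv2
from cell import ctrl
def ray(n,uv,T=None,undist=None):
    c=ctrl.get_calibration(n)
    K=np.array(c["intrinsics"])
    P=np.array(c["pose"]) if n!="wrist" else T@np.array(c["tool_from_camera"])
    d=P[:3,:3]@np.linalg.solve(K,[uv[0],uv[1],1]); return P[:3,3],d
def onz(n,uv,z,T=None):
    o,d=ray(n,uv,T); return (o+d*(z-o[2])/d[2])
def tool(s):
    T=np.eye(4);T[:3,:3]=s["eef_rot"];T[:3,3]=s["tcp_pos"];return T
def proj(n,p,T=None):
    c=ctrl.get_calibration(n);K=np.array(c["intrinsics"])
    P=np.array(c["pose"]) if n!="wrist" else T@np.array(c["tool_from_camera"])
    q=np.linalg.inv(P)@np.append(p,1);q=K@q[:3];return q[:2]/q[2]
E
python3 - <<'E'
from h import *
np.set_printoptions(precision=1,suppress=True)
sz=lambda u,v:(130+u/4,165+v/4)
dz=lambda u,v:(180+u/4.5,120+v/4.5)
for n,f,pts in(("scene",sz,dict(c0=(95,340),c1=(130,352),c2=(410,88),c3=(388,78))),("side",dz,dict(a=(297,122),b=(318,112),c=(572,352),d=(545,368)))):
    for k,v in pts.items(): print(n,k,onz(n,f(*v),52))
for n,f,pts in(("scene",sz,((290,224),(350,167),(406,115))),("side",dz,((395,237),(452,295),(515,358)))):
    for p in pts: print(n,"jet",onz(n,f(*p),37))
for k,p in dict(j2=(394,294),j1=(448,216),j0=(504,146),blue1=(480,352),blue2=(136,472),pink=(438,560)).items(): print(k,onz("scene",sz(*p),2))
for k,p in dict(j2=(394,202+15),j1=(445,160),j0=(504,92)).items(): print(k,'rim',onz("scene",sz(*p),62))
print("wheel",onz("scene",sz(328,361),73),onz("side",dz(167,163),73))
print("handle top",onz("scene",sz(335,262),130),onz("side",dz(207,138),130))
E
```

```text
scene c0 [698.  350.4  52. ]
scene c1 [666.7 350.1  52. ]
scene c2 [679.2 -77.7  52. ]
scene c3 [706.7 -84.9  52. ]
side a [673.8 336.5  52. ]
side b [700.8 341.4  52. ]
side c [717.6 -90.8  52. ]
side d [685.5 -96.2  52. ]
scene jet [667.8 141.1  37. ]
scene jet [670.1  43.6  37. ]
scene jet [671.3 -55.6  37. ]
side jet [674.8 141.6  37. ]
side jet [676.8  41.8  37. ]
side jet [679.8 -59.1  37. ]
j2 [568.9 144.9   2. ]
j1 [584.2  26.2   2. ]
j0 [593.7 -99.    2. ]
blue1 [472.9 179.6   2. ]
blue2 [624.2 407.1   2. ]
pink [396.5 384.8   2. ]
j2 rim [577.7 125.8  62. ]
j1 rim [582.8  31.8  62. ]
j0 rim [591.3 -94.1  62. ]
wheel [519.6 316.2  73. ] [518.2 312.4  73. ]
handle top [532.6 280.8 130. ] [537.8 257.1 130. ]
```

```bash
cat >> h.py <<'E'
def d(target,yaw=None,s=None):
    """world target mm -> tool-frame shift, and z turn deg to reach tool-x yaw"""
    s=s or ctrl.read_state();R=s["eef_rot"]
    y=np.degrees(np.arctan2(R[1,0],R[0,0]))
    # rotvec to vertical tool with given yaw
    from scipy.spatial.transform import Rotation as Ro
    a=np.radians(y if yaw is None else yaw)
    G=np.array([[np.cos(a),np.sin(a),0],[np.sin(a),-np.cos(a),0],[0,0,-1]])
    rv=Ro.from_matrix(R.T@G).as_rotvec(degrees=True)
    return R.T@(np.array(target)-s["tcp_pos"]),rv
E
python3 - <<'E'
from h import *
np.set_printoptions(precision=1,suppress=True)
print(d((480,-250,330),2),d((530,100,330),2))
E
```

```text
(array([ 358.9, -244.6, -108. ]), array([-0.1,  0. , 19. ])) (array([ 530.7, -553.6, -107.5]), array([-0.1,  0. , 19. ]))
```

Call:
{"method": "send_rows", "body": {
  "deltas": [
    [[45,-31,-40,0,0,3,-1],[90,-61,-80,0,0,6,-1],[135,-92,-108,0,0,9,-1],[180,-122,-108,0,0,12,-1],[225,-153,-108,0,0,15,-1],[270,-184,-108,0,0,18,-1],[315,-214,-108,0,0,19,-1],[359,-245,-108,0,0,19,-1]]
  ]
}}

```text
time_s: 1.15
tcp_pos: [480.8, -248.2, 330.4]
eef_rot: [[0.999, 0.034, -0.0], [0.034, -0.999, -0.0], [-0.0, 0.0, -1.0]]
force: [1.0, -0.1, 0.1]
width: 87.2
```

```bash
python3 - <<'E'
from h import *
np.set_printoptions(precision=1,suppress=True)
print(d((530,100,330),2))
E
```

```text
(array([  61. , -346.3,    0.3]), array([ 0. ,  0. , -0.1]))
```

Call:
{"method": "send_rows", "body": {
  "deltas": [
    [[10,-57,0,0,0,0,-1],[20,-115,0,0,0,0,-1],[30,-173,0,0,0,0,-1],[40,-231,0,0,0,0,-1],[50,-288,0,0,0,0,-1],[61,-346,0,0,0,0,-1],[61,-346,0,0,0,0,-1]]
  ]
}}

```text
time_s: 2.02
tcp_pos: [528.2, 104.5, 330.5]
eef_rot: [[0.999, 0.045, -0.0], [0.045, -0.999, 0.003], [-0.0, -0.003, -1.0]]
force: [-0.6, -0.2, 0.0]
width: 86.6
```

```bash
python3 - <<'E'
from h import *
np.set_printoptions(precision=1,suppress=True)
s=ctrl.read_state();im=ctrl.read_camera("wrist")
np.save("T1.npy",tool(s));cv2.imwrite("pics/w1.png",im[:,:,::-1]);print(s["tcp_pos"],s["time_s"])
cv2.imwrite("pics/w1z.png",cv2.resize(im[0:260,:,::-1],(800,406),interpolation=cv2.INTER_CUBIC))
E
```

```text
[528.2 104.5 330.5] 2.025
```

View pics/w1z.png

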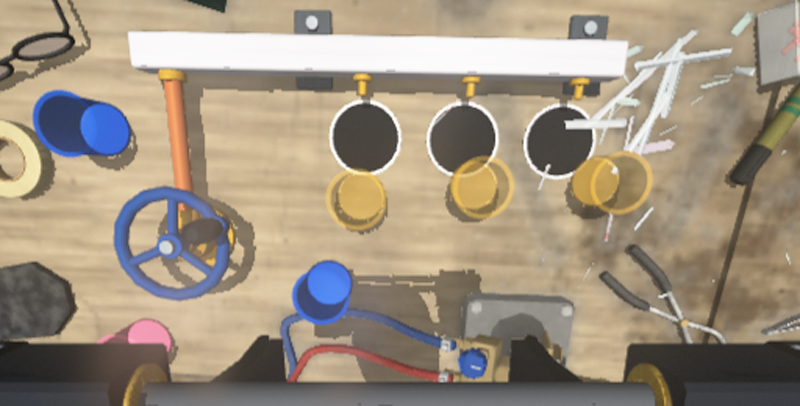

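```bash
python3 - <<'E'
from h import *
np.set_printoptions(precision=1,suppress=True)
T=np.load("T1.npy");im=cv2.imread("pics/w1.png")
hsv=cv2.cvtColor(im,cv2.COLOR_BGR2HSV)
# dark disc of marks
g=im.max(2)
dark=((g<70)).astype(np.uint8);dark[:,:200]=0;dark[120:]=0;dark[:60]=0
cs,_=cv2.findContours(dark,cv2.RETR_EXTERNAL,cv2.CHAIN_APPROX_NONE)
for c in cs:
    if cv2.contourArea(c)>300:
        h=cv2.convexHull(c);e=cv2.fitEllipse(h);print("mark",np.array(e[0]),np.array(e[1]),onz("wrist",e[0],0,T))
am=cv2.inRange(hsv,(12,120,100),(28,255,255));am[:98]=0;am[150:]=0;am[:,:200]=0
cv2.imwrite("pics/am.png",am)
cs,_=cv2.findContours(am,cv2.RETR_EXTERNAL,cv2.CHAIN_APPROX_NONE)
for c in cs:
    if cv2.contourArea(c)>300:
        x=cv2.boundingRect(c);print("jar bb",x,cv2.contourArea(c))
for uv in ((357.5,200),(482,188),(621,183)): print("rim",onz("wrist",np.array(uv)/1.5625,62,T))
for uv in ((361,194),(474,188),(596,182)): print("base",onz("wrist",np.array(uv)/1.5625,3,T))
bl=cv2.inRange(hsv,(100,120,60),(125,255,255));bl[:,150:]=0;bl[:110]=0
cs,_=cv2.findContours(bl,cv2.RETR_EXTERNAL,cv2.CHAIN_APPROX_NONE)
c=max(cs,key=cv2.contourArea);e=cv2.fitEllipse(cv2.convexHull(c));print("wheel",e,onz("wrist",e[0],73,T),"hub",onz("wrist",np.array((167,247))/1.5625,86,T))
for uv in((128,67),(130,32),(628,41),(625,77)): print("railtop",onz("wrist",np.array(uv)/1.5625,52,T))
for uv in((362,78),(470,82),(580,86)): print("jet",onz("wrist",np.array(uv)/1.5625,37,T))
cv2.imwrite("pics/jz.png",cv2.resize(im[90:155,200:425],None,fx=3.5,fy=3.5,interpolation=cv2.INTER_CUBIC))
cv2.imwrite("pics/hz.png",cv2.resize(im[110:200,65:170],None,fx=6,fy=6,interpolation=cv2.INTER_CUBIC))
E
```

```text
jar bb (215, 112, 32, 35) 748.0
jar bb (288, 100, 40, 40) 750.0
jar bb (366, 99, 51, 38) 794.0
rim [570.  144.3  62. ]
rim [586.2  29.5  62. ]
rim [596.4 -98.1  62. ]
base [572.1 145.6   3. ]
base [583.6  27.    3. ]
base [ 595.5 -100.1    3. ]
wheel ((96.14154052734375, 144.82357788085938), (40.35704803466797, 62.07947540283203), 39.814456939697266) [538.4 334.   73. ] hub [522.2 313.7  86. ]
railtop [675.9 350.9  52. ]
railtop [703.9 346.1  52. ]
railtop [716.3 -87.6  52. ]
railtop [687.5 -90.2  52. ]
jet [678.8 144.7  37. ]
jet [679.9  45.   37. ]
jet [681.  -56.8  37. ]
```

View pics/jz.png

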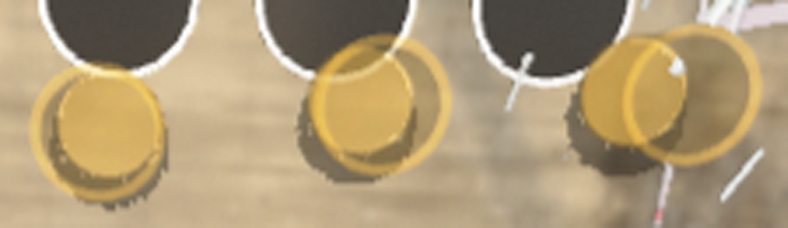

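View pics/hz.png

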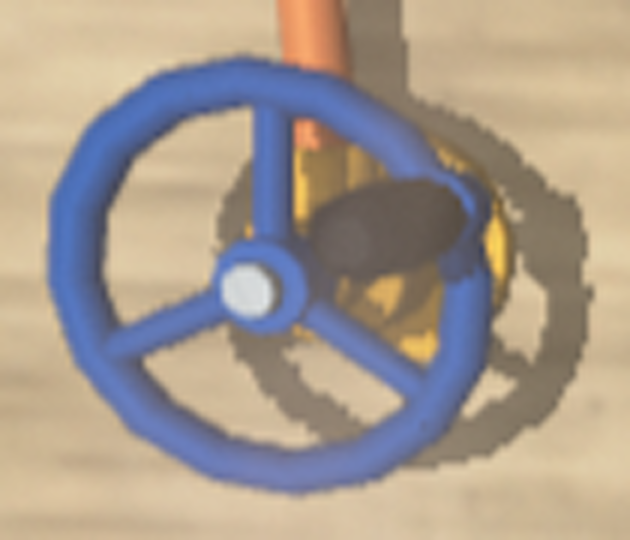

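```bash
python3 - <<'E'
from h import *
np.set_printoptions(precision=1,suppress=True)
T=np.load("T1.npy");im=cv2.imread("pics/w1.png")
w=cv2.inRange(im,(190,190,190),(255,255,255));w[:62]=0;w[116:]=0
f=lambda u,v:(200+(u+.5)/3.5-.5,90+(v+.5)/3.5-.5)
for cx in (233.5,296,357.5):
    m=w.copy();m[:,:int(cx-25)]=0;m[:,int(cx+23):]=0
    ys,xs=np.nonzero(m);r=np.hypot(xs-cx,ys-88);k=(r>18)&(r<26)
    P=np.array([onz("wrist",(x,y),0,T)[:2] for x,y in zip(xs[k],ys[k])])
    for it in range(4):
        A=np.c_[2*P,np.ones(len(P))];s=np.linalg.lstsq(A,(P**2).sum(1),rcond=None)[0]
        R=np.sqrt(s[2]+s[0]**2+s[1]**2);res=np.abs(np.hypot(*(P-s[:2]).T)-R);P=P[res<3]
    print("mark",s[:2],"R",R,len(P))
for n,b,r in(("j2",(108,122),(98,133)),("j1",(360,102),(380,104)),("j0",(634,92),(691,95))): print(n,onz("wrist",f(*b),3,T),onz("wrist",f(*r),62,T))
g=lambda u,v:(65+(u+.5)/6-.5,110+(v+.5)/6-.5)
ring=[(48,258),(490,270),(270,492),(245,57),(110,420),(420,440)]
P=np.array([onz("wrist",g(*p),73,T)[:2] for p in ring]);A=np.c_[2*P,np.ones(len(P))];s=np.linalg.lstsq(A,(P**2).sum(1),rcond=None)[0];print("wheel",s[:2],np.sqrt(s[2]+s[:2]@s[:2]))
print("nut",onz("wrist",g(247,290),86,T),"handle top",onz("wrist",g(345,243),130,T),"foot",onz("wrist",g(462,218),82,T))
E
```

```text
mark [628.7 143.5] R 35.65072790283357 278
mark [631.6  43.6] R 35.66542862266823 247
mark [634.4 -56.3] R 35.3958029672721 248
j2 [571.5 146.5   3. ] [570.5 146.   62. ]
j1 [586.   28.7   3. ] [587.5  30.   62. ]
j0 [596.3 -98.9   3. ] [596.9 -97.4  62. ]
wheel [522.  317.2] 53.53544965376228
nut [522.4 315.3  86. ] handle top [541.9 271.5 130. ] foot [541.1 265.1  82. ]
```

```bash
python3 - <<'E'
from h import *
np.set_printoptions(precision=1,suppress=True)
dz=lambda u,v:(180+u/4.5,120+v/4.5)
print(onz("side",dz(357,284),0))
s=ctrl.read_state();print(s["tcp_pos"],d((571,146.2,110),2),d((571,146.2,14),2))
E
```

```text
[630.5 137.4   0. ]
[528.7 100.7 330.3] (array([ 44.2, -43.7, 220.3]), array([-0. ,  0. ,  0.3])) (array([ 44.3, -43.6, 316.3]), array([-0. ,  0. ,  0.3]))
```

Call:
{"method": "send_rows", "body": {
  "deltas": [
    [[15,-15,55,0,0,0,-1],[30,-30,110,0,0,0,-1],[42,-42,165,0,0,0,-1],[44,-44,220,0,0,0,-1],[44,-44,220,0,0,0,-1],[44,-44,260,0,0,0,-1],[44,-44,300,0,0,0,-1],[44,-44,316,0,0,0,-1]]
  ],
  "newtons": 10
}}

```text
time_s: 3.08
tcp_pos: [572.3, 141.8, 14.9]
eef_rot: [[0.999, 0.032, 0.0], [0.032, -0.999, -0.001], [0.0, 0.001, -1.0]]
force: [0.5, 0.1, -0.0]
width: 87.1
```

```bash
python3 - <<'E'
from h import *
np.set_printoptions(precision=1,suppress=True)
s=ctrl.read_state();print(s["tcp_pos"],s["force"]);im=ctrl.read_camera("wrist")
cv2.imwrite("pics/w2.png",im[:,:,::-1])
E
```

```text
[572.3 141.8  14.9] [ 0.5  0.1 -0. ]
```

View pics/w2.png

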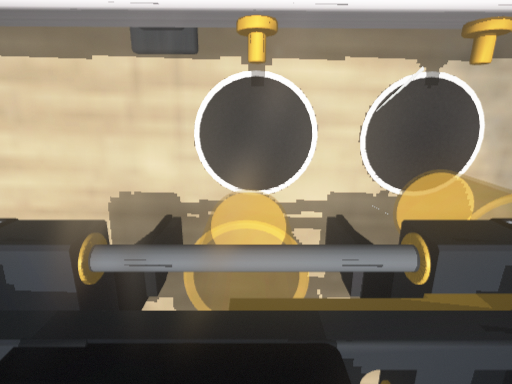

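Call:
{"method": "send_rows", "body": {
  "deltas": [
    [[0,0,0,0,0,0,-0.2],[0,0,0,0,0,0,0.1],[0,0,0,0,0,0,0.4],[0,0,0,0,0,0,0.6],[0,0,0,0,0,0,0.6]]
  ]
}}

```text
time_s: 3.75
tcp_pos: [572.2, 143.8, 15.2]
eef_rot: [[0.999, 0.034, 0.001], [0.034, -0.999, 0.0], [0.001, -0.0, -1.0]]
force: [0.3, 0.7, 3.2]
width: 55.4
```

```bash
python3 - <<'E'
from h import *
np.set_printoptions(precision=1,suppress=True)
s=ctrl.read_state();print(s["tcp_pos"],s["force"],s["width"]);T=tool(s)
im=cv2.imread("pics/w2.png")
w=cv2.inRange(im,(190,190,190),(255,255,255));w[:65]=0;w[200:]=0
for c0 in((256,131),(425,131)):
    ys,xs=np.nonzero(w);r=np.hypot(xs-c0[0],ys-c0[1]);k=(r>50)&(r<68)
    P=np.array([onz("wrist",(x,y),0,T)[:2] for x,y in zip(xs[k],ys[k])])
    for it in range(5):
        A=np.c_[2*P,np.ones(len(P))];s=np.linalg.lstsq(A,(P**2).sum(1),rcond=None)[0]
        R=np.sqrt(s[2]+s[0]**2+s[1]**2);res=np.abs(np.hypot(*(P-s[:2]).T)-R);P=P[res<2]
    print("mark",s[:2],"R",R,len(P))
print(d((628.7,143.5,19),1.8))
E
```

```text
[572.2 143.8  15.2] [0.3 0.7 3.2] 55.4025508424491
mark [628.8 145.9] R 35.73824900572978 1927Traceback (most recent call last):
  File "<stdin>", line 8, in <module>
  File "h.py", line 9, in onz
    o,d=ray(n,uv,T); return (o+d*(z-o[2])/d[2])
        ~~~^^^^^^^^
  File "h.py", line 4, in ray
    c=ctrl.get_calibration(n)
ValueError: time passes only in moves, steps and waits
```

```bash
python3 - <<'E'
s=open('h.py').read()
s=s.replace("def ray(","_c={}\ndef cal(n):\n    if n not in _c:_c[n]=ctrl.get_calibration(n)\n    return _c[n]\ndef ray(").replace("c=ctrl.get_calibration(n)\n    K","c=cal(n)\n    K").replace("c=ctrl.get_calibration(n);K","c=cal(n);K")
open('h.py','w').write(s)
E
python3 - <<'E'
from h import *
np.set_printoptions(precision=1,suppress=True)
print(d((629.7,143.7,19),1.8))
E
```

```text
(array([57.4,  2.1, -3.7]), array([-0. , -0.1,  0.2]))
```

Grip at 55 mm, consistent with the jar. Next: lift 6 mm, carry it 57 mm, then lower and release.

Call:
{"method": "send_rows", "body": {
  "deltas": [
    [[0,0,-6,0,0,0,0.6],[15,0,-7,0,0,0,0.6],[35,1,-7,0,0,0,0.6],[50,2,-7,0,0,0,0.6],[57,2,-7,0,0,0,0.6],[57,2,-7,0,0,0,0.6],[57,2,-7,0,0,0,0.6]]
  ]
}}

```text
time_s: 4.62
tcp_pos: [627.9, 143.6, 21.4]
eef_rot: [[0.999, 0.035, -0.001], [0.035, -0.999, -0.0], [-0.001, 0.0, -1.0]]
force: [0.6, 0.8, -0.1]
width: 55.7
```

```bash
python3 - <<'E'
from h import *
np.set_printoptions(precision=1,suppress=True)
s=ctrl.read_state();print(s["tcp_pos"],s["force"],s["width"],s["time_s"]);im=ctrl.read_camera("wrist")
cv2.imwrite("pics/w3.png",im[:,:,::-1])
E
```

```text
[627.9 143.6  21.4] [ 0.6  0.8 -0.1] 55.73924610103706 4.625
```

View pics/w3.png

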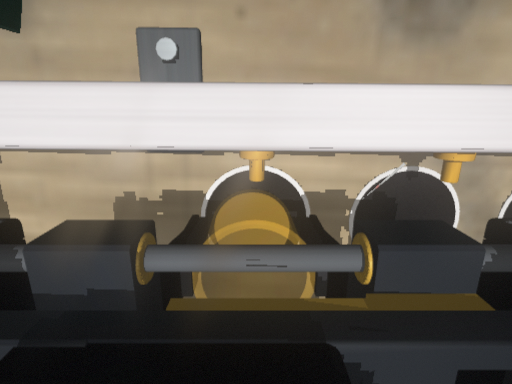

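Call:
{"method": "send_rows", "body": {
  "deltas": [
    [[1,0,4,0,0,0,0.6],[1,0,6,0,0,0,0.6],[1,0,6,0,0,0,0.6],[1,0,6,0,0,0,0],[1,0,6,0,0,0,-0.4],[1,0,6,0,0,0,-0.6],[1,0,-30,0,0,0,-0.6],[1,0,-90,0,0,0,-0.8]]
  ]
}}

```text
time_s: 5.68
tcp_pos: [628.0, 142.8, 110.2]
eef_rot: [[0.999, 0.034, -0.005], [0.034, -0.999, -0.001], [-0.005, 0.001, -1.0]]
force: [1.8, -0.1, 1.6]
width: 73.2
```

```bash
python3 - <<'E'
from h import *
np.set_printoptions(precision=1,suppress=True)
s=ctrl.read_state();print(s["tcp_pos"],s["force"],s["width"],s["time_s"]);im=ctrl.read_camera("wrist")
cv2.imwrite("pics/w4.png",im[:,:,::-1]);np.save("T4.npy",tool(s))
print(d((587,29.5,110),1.8),d((587,29.5,14),1.8))
E
```

```text
[628.  142.8 110.2] [ 1.8 -0.1  1.6] 73.24156550151956 5.675
(array([-50.7, 113.9,  10.5]), array([-0.1, -0.6,  0.2])) (array([-51.7, 114.1, 106.5]), array([-0.1, -0.6,  0.2]))
```

View pics/w4.png

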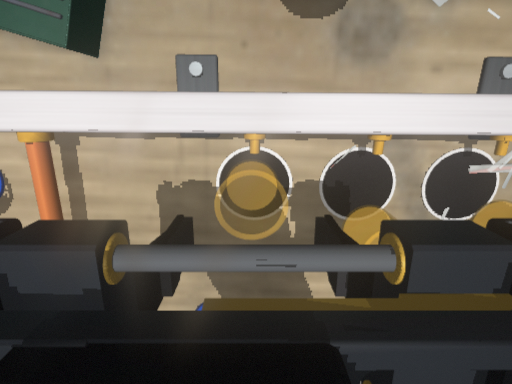

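Call:
{"method": "send_rows", "body": {
  "deltas": [
    [[-16,40,0,0,0,0,-1],[-32,80,0,0,0,0,-1],[-46,112,0,0,0,0,-1],[-46,112,0,0,0,0,-1],[-46,112,30,0,0,0,-1],[-46,112,65,0,0,0,-1],[-46,112,97,0,0,0,-1],[-46,112,97,0,0,0,-1]]
  ]
}}

```text
time_s: 6.72
tcp_pos: [585.6, 31.3, 12.3]
eef_rot: [[0.999, 0.036, -0.005], [0.036, -0.999, 0.001], [-0.005, -0.001, -1.0]]
force: [-0.1, -0.5, -0.6]
width: 87.5
```

```bash
python3 - <<'E'
from h import *
np.set_printoptions(precision=1,suppress=True)
s=ctrl.read_state();print(s["tcp_pos"],s["force"],s["width"],s["time_s"]);im=ctrl.read_camera("wrist")
cv2.imwrite("pics/w5.png",im[:,:,::-1])
E
```

```text
[585.6  31.3  12.3] [-0.1 -0.5 -0.6] 87.48052575158471 6.725
```

View pics/w5.png

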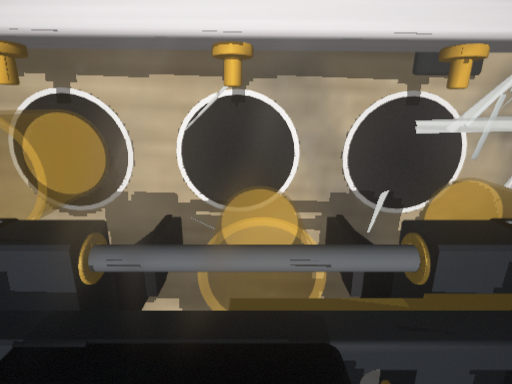

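Call:
{"method": "send_rows", "body": {
  "deltas": [
    [[0,0,0,0,0,0,-0.2],[0,0,0,0,0,0,0.1],[0,0,0,0,0,0,0.4],[0,0,0,0,0,0,0.6],[0,0,0,0,0,0,0.6],[0,0,0,0,0,0,0.6]]
  ]
}}

```text
time_s: 7.52
tcp_pos: [588.0, 29.6, 15.0]
eef_rot: [[0.999, 0.034, 0.001], [0.034, -0.999, -0.001], [0.001, 0.001, -1.0]]
force: [0.2, -0.6, 4.0]
width: 56.0
```

```bash
python3 - <<'E'
from h import *
np.set_printoptions(precision=1,suppress=True)
s=ctrl.read_state();print(s["tcp_pos"],s["force"],s["width"],s["time_s"])
print(d((630.5,43.6,20),1.8))
E
```

```text
[588.   29.6  15. ] [ 0.2 -0.6  4. ] 55.960309337319764 7.525
(array([ 42.9, -12.5,  -5. ]), array([ 0. , -0. ,  0.1]))
```

Call:
{"method": "send_rows", "body": {
  "deltas": [
    [[0,0,-6,0,0,0,0.6],[12,-3,-7,0,0,0,0.6],[28,-8,-7,0,0,0,0.6],[40,-11,-7,0,0,0,0.6],[44,-12,-7,0,0,0,0.6],[44,-12,-7,0,0,0,0.6],[44,-12,-7,0,0,0,0.6],[44,-12,-7,0,0,0,0.6]]
  ]
}}

```text
time_s: 8.52
tcp_pos: [630.8, 43.2, 21.5]
eef_rot: [[0.999, 0.034, -0.0], [0.034, -0.999, -0.0], [-0.0, 0.0, -1.0]]
force: [0.5, -0.2, -1.8]
width: 55.8
```

```bash
python3 - <<'E'
from h import *
np.set_printoptions(precision=1,suppress=True)
s=ctrl.read_state();print(s["tcp_pos"],s["force"],s["width"],s["time_s"])
E
```

```text
[630.8  43.2  21.5] [ 0.5 -0.2 -1.8] 55.78673324436231 8.525
```

Call:
{"method": "send_rows", "body": {
  "deltas": [
    [[1,0,4,0,0,0,0.6],[1,0,6.5,0,0,0,0.6],[1,0,6.5,0,0,0,0.6],[1,0,6.5,0,0,0,0],[1,0,6.5,0,0,0,-0.3],[1,0,6.5,0,0,0,-0.6],[1,0,6.5,0,0,0,-0.6],[1,0,-30,0,0,0,-0.6]]
  ]
}}

```text
time_s: 9.52
tcp_pos: [629.4, 43.2, 48.8]
eef_rot: [[0.999, 0.034, -0.007], [0.034, -0.999, -0.0], [-0.007, -0.0, -1.0]]
force: [0.5, -0.6, 1.3]
width: 68.8
```

```bash
python3 - <<'E'
from h import *
np.set_printoptions(precision=1,suppress=True)
s=ctrl.read_state();print(s["tcp_pos"],s["force"],s["width"],s["time_s"])
E
```

```text
[629.4  43.2  48.8] [ 0.5 -0.6  1.3] 68.8028759153631 9.525
```

Call:
{"method": "send_rows", "body": {
  "deltas": [
    [[0,0,-55,0,0,0,-0.8],[-12,45,-60,0,0,0,-1],[-24,90,-60,0,0,0,-1],[-40,140,-60,0,0,0,-1],[-40,140,-60,0,0,0,-1],[-40,140,-20,0,0,0,-1],[-40,140,20,0,0,0,-1],[-40,140,37,0,0,0,-1]]
  ]
}}

```text
time_s: 10.52
tcp_pos: [595.5, -96.4, 12.2]
eef_rot: [[0.999, 0.035, -0.004], [0.035, -0.999, 0.001], [-0.003, -0.001, -1.0]]
force: [-0.2, 0.8, 1.4]
width: 87.0
```

```bash
python3 - <<'E'
from h import *
np.set_printoptions(precision=1,suppress=True)
s=ctrl.read_state();print(s["tcp_pos"],s["force"],s["width"],s["time_s"]);im=ctrl.read_camera("wrist")
cv2.imwrite("pics/w6.png",im[:,:,::-1])
s=ctrl.read_state();print(s["tcp_pos"])
E
```

```text
[595.5 -96.4  12.2] [-0.2  0.8  1.4] 87.03277892252085 10.525
[594.9 -96.4  11.1]
```

View pics/w6.png

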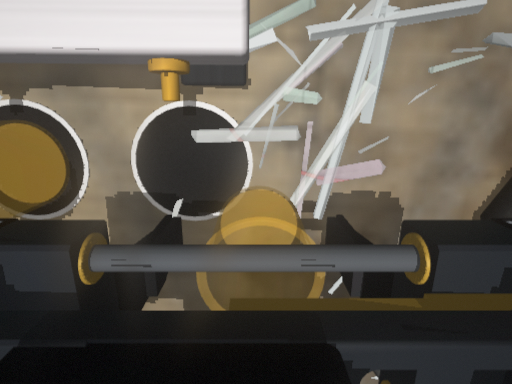

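Call:
{"method": "send_rows", "body": {
  "deltas": [
    [[0,0,0,0,0,0,-0.2],[0,0,0,0,0,0,0.1],[0,0,0,0,0,0,0.4],[0,0,0,0,0,0,0.6],[0,0,0,0,0,0,0.6],[0,0,0,0,0,0,0.6]]
  ]
}}

```text
time_s: 11.32
tcp_pos: [597.7, -98.1, 15.4]
eef_rot: [[0.999, 0.034, 0.001], [0.034, -0.999, -0.001], [0.001, 0.001, -1.0]]
force: [-0.3, -0.5, 5.3]
width: 55.7
```

```bash
python3 - <<'E'
from h import *
np.set_printoptions(precision=1,suppress=True)
s=ctrl.read_state();print(s["tcp_pos"],s["force"],s["width"],s["time_s"])
print(d((635.2,-56.3,20),1.8))
E
```

```text
[597.7 -98.1  15.4] [-0.3 -0.5  5.3] 55.747437201375995 11.325
(array([ 39. , -40.5,  -4.6]), array([ 0. , -0.1,  0.1]))
```

Call:
{"method": "send_rows", "body": {
  "deltas": [
    [[0,0,-6,0,0,0,0.6],[10,-10,-10,0,0,0,0.6],[23,-24,-10,0,0,0,0.6],[34,-35,-10,0,0,0,0.6],[39,-41,-10,0,0,0,0.6],[39,-41,-10,0,0,0,0.6],[39,-41,-10,0,0,0,0.6],[39,-41,-7,0,0,0,0.6]]
  ]
}}

```text
time_s: 12.32
tcp_pos: [634.4, -56.3, 21.6]
eef_rot: [[0.999, 0.033, 0.0], [0.033, -0.999, -0.001], [0.0, 0.001, -1.0]]
force: [0.2, -0.5, -0.6]
width: 55.9
```

Call:
{"method": "send_rows", "body": {
  "deltas": [
    [[1,0,4,0,0,0,0.6],[1,0,6.5,0,0,0,0.6],[1,0,6.5,0,0,0,0.6],[1,0,6.5,0,0,0,0],[1,0,6.5,0,0,0,-0.3],[1,0,6.5,0,0,0,-0.6],[1,0,6.5,0,0,0,-0.6],[1,0,-30,0,0,0,-0.6]]
  ]
}}

```text
time_s: 13.32
tcp_pos: [632.6, -55.1, 48.5]
eef_rot: [[0.999, 0.035, -0.007], [0.035, -0.999, 0.001], [-0.007, -0.001, -1.0]]
force: [-0.1, -0.7, 0.6]
width: 68.4
```

```bash
python3 - <<'E'
from h import *
np.set_printoptions(precision=1,suppress=True)
s=ctrl.read_state();print(s["tcp_pos"],s["force"],s["width"],s["time_s"])
print(d((540,90,300),1.8))
E
```

```text
[632.6 -55.1  48.5] [-0.1 -0.7  0.6] 68.39818027719116 13.325
(array([ -89.3, -148.6, -250.6]), array([-0.1,  0.4,  0.2]))
```

Call:
{"method": "send_rows", "body": {
  "deltas": [
    [[0,0,-55,0,0,0,-0.8],[-15,-20,-110,0,0,0,-1],[-35,-55,-155,0,0,0,-1],[-55,-95,-195,0,0,0,-1],[-75,-130,-235,0,0,0,-1],[-90,-150,-248,0,0,0,-1],[-90,-150,-248,0,0,0,-1],[-90,-150,-248,0,0,0,-1]]
  ]
}}

```text
time_s: 14.32
tcp_pos: [540.4, 89.4, 297.7]
eef_rot: [[0.999, 0.032, -0.002], [0.032, -0.999, -0.001], [-0.002, 0.001, -1.0]]
force: [-0.1, 0.7, -0.9]
width: 87.2
```

```bash
python3 - <<'E'
from h import *
np.set_printoptions(precision=1,suppress=True)
s=ctrl.read_state();print(s["tcp_pos"],s["time_s"]);im=ctrl.read_camera("wrist")
np.save("T7.npy",tool(s));cv2.imwrite("pics/w7.png",im[:,:,::-1])
cv2.imwrite("pics/w7z.png",cv2.resize(im[0:260,:,::-1],(800,406),interpolation=cv2.INTER_CUBIC))
E
```

```text
[540.4  89.4 297.7] 14.325
```

View pics/w7z.png

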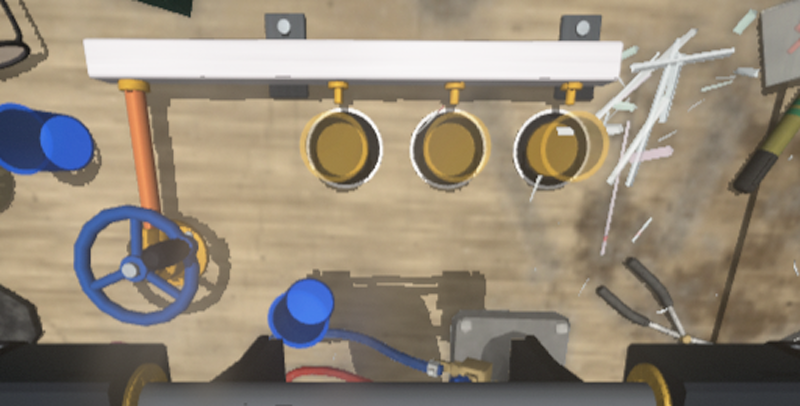

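```bash
python3 - <<'E'
import cv2
im=cv2.imread("pics/w7.png")
cv2.imwrite("pics/w7j.png",cv2.resize(im[60:128,185:400],None,fx=3.7,fy=3.7,interpolation=cv2.INTER_CUBIC))
cv2.imwrite("pics/w7h.png",cv2.resize(im[120:215,35:160],None,fx=6,fy=6,interpolation=cv2.INTER_CUBIC))
E
```

```text
(no output)
```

View pics/w7j.png

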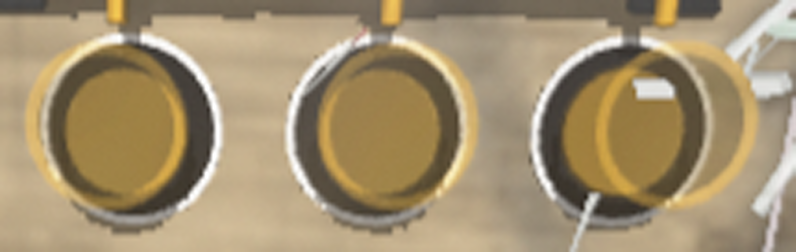

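View pics/w7h.png

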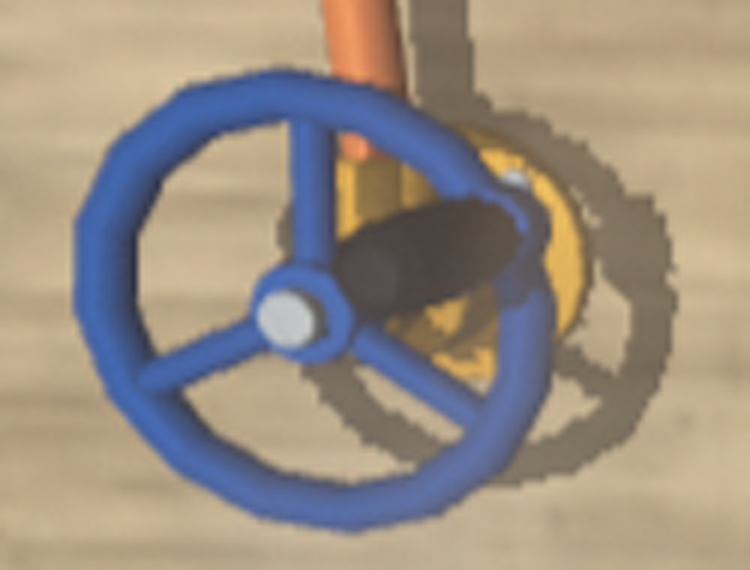

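```bash
python3 - <<'E'
from h import *
np.set_printoptions(precision=1,suppress=True)
T=np.load("T7.npy")
g=lambda u,v:(35+(u+.5)/6-.5,120+(v+.5)/6-.5)
ring=[(73,270),(553,350),(280,68),(345,530),(130,430),(150,125),(480,465)]
P=np.array([onz("wrist",g(*p),73,T)[:2] for p in ring]);A=np.c_[2*P,np.ones(len(P))];s=np.linalg.lstsq(A,(P**2).sum(1),rcond=None)[0];print("wheel",s[:2],np.sqrt(s[2]+s[:2]@s[:2]))
print("nut",onz("wrist",g(287,316),86,T),"top",onz("wrist",g(388,265),130,T),"foot",onz("wrist",g(515,235),82,T))
for a in (100,105,110,115):
  b=np.radians(180+1.7+a);p=np.array([522,316.5])+48*np.array([np.cos(b),np.sin(b)])
  print(a,p,[ (np.array(proj("wrist",(*p,z),T))-(35,120))*6 for z in(82,107,130)])
s=ctrl.read_state();print(s["tcp_pos"],s["time_s"])
E
```

```text
wheel [521.7 317. ] 52.74583919808541
nut [523.1 314.8  86. ] top [544.5 268.1 130. ] foot [541.9 265.1  82. ]
100 [531.7 269.5] [array([496.8, 277.6]), array([442.5, 301.8]), array([385.6, 327.2])]
105 [535.8 270.5] [array([490.4, 259.3]), array([435.4, 282.4]), array([377.9, 306.6])]
110 [539.7 271.9] [array([482.4, 241.3]), array([426.7, 263.3]), array([368.5, 286.3])]
115 [543.6 273.6] [array([472.8, 223.8]), array([416.3, 244.7]), array([357.2, 266.5])]
[540.5  89.2 297.6] 14.375
```

Call:
{"method": "send_rows", "body": {
  "deltas": [
    [[2,-50,20,0,0,0,-0.6],[4,-100,50,0,0,0,-0.2],[6,-145,85,0,0,0,-0.2],[8,-183,120,0,0,0,-0.2],[8,-183,145,0,0,0,-0.2],[8,-183,145,0,0,0,-0.2]]
  ],
  "newtons": 25
}}

```text
time_s: 15.12
tcp_pos: [541.0, 272.4, 150.5]
eef_rot: [[0.999, 0.033, -0.007], [0.033, -0.999, -0.003], [-0.007, 0.002, -1.0]]
force: [0.0, -1.1, -0.3]
width: 52.6
```

```bash
python3 - <<'E'
from h import *
np.set_printoptions(precision=1,suppress=True)
s=ctrl.read_state();print(s["tcp_pos"],s["width"],s["time_s"]);T=tool(s);im=ctrl.read_camera("wrist")
cv2.imwrite("pics/w8.png",im[:,:,::-1]);im=ctrl.read_camera("scene")
cv2.imwrite("pics/s8.png",cv2.resize(im[150:320,120:320,::-1],None,fx=3.5,fy=3.5,interpolation=cv2.INTER_CUBIC))
s=ctrl.read_state();print(s["tcp_pos"])
E
```

```text
[541.  272.4 150.5] 52.63809231325144 15.125
[543.  273.2 154. ]
```

View pics/w8.png

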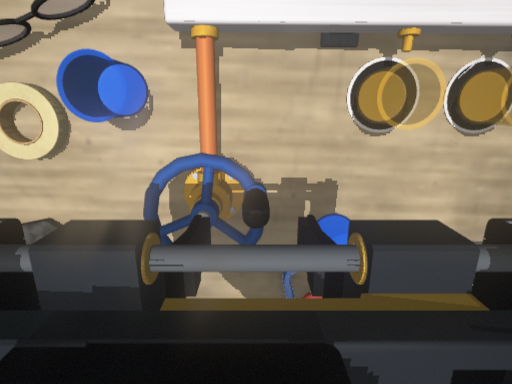

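View pics/s8.png

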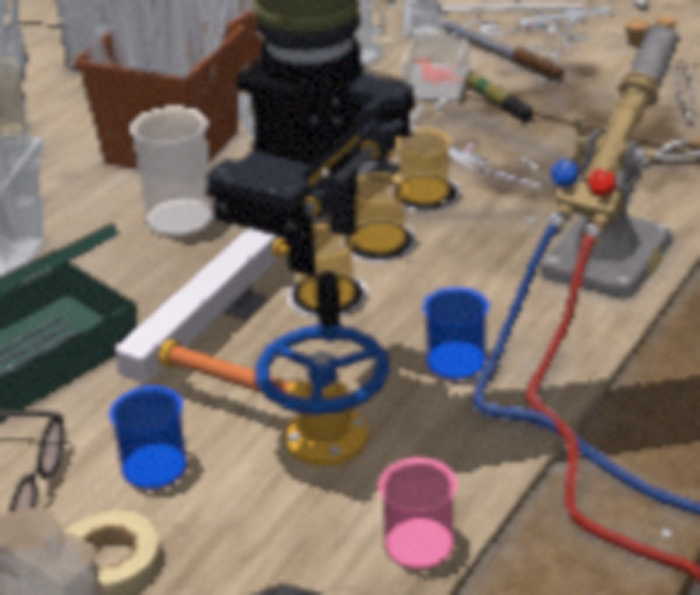

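```bash
python3 - <<'E'
from h import *
np.set_printoptions(precision=1,suppress=True)
im=cv2.imread("pics/w8.png")
cv2.imwrite("pics/w8z.png",cv2.resize(im[140:250,130:300],None,fx=4.5,fy=4.5,interpolation=cv2.INTER_CUBIC))
T=tool(ctrl.read_state())
for p in((542,272.5),(538,270)):print([(np.array(proj("wrist",(*p,z),T))-(130,140))*4.5 for z in(82,107,130)])
E
```

```text
[array([565.2, 261.9]), array([566.3, 307. ]), array([567.5, 358. ])]
[array([577.7, 282.5]), array([580.2, 329.6]), array([582.9, 382.9])]
```

View pics/w8z.png

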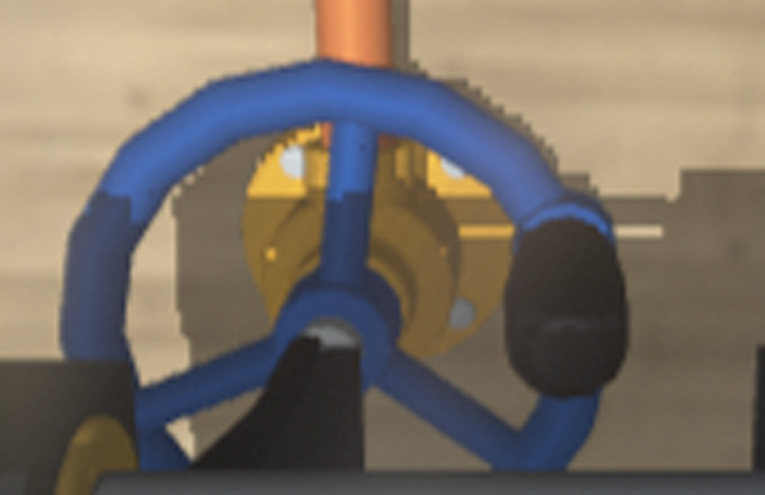

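Call:
{"method": "send_rows", "body": {
  "deltas": [
    [[0,0,20,0,0,0,-0.2],[0,0,45,0,0,0,-0.2],[0,0,62,0,0,0,-0.2],[0,0,62,0,0,0,-0.2],[0,0,62,0,0,0,0.3],[0,0,62,0,0,0,0.9],[0,0,62,0,0,0,0.9],[0,0,62,0,0,0,0.9]]
  ]
}}

```text
time_s: 16.23
tcp_pos: [543.1, 271.6, 93.0]
eef_rot: [[0.999, 0.033, 0.001], [0.033, -0.999, -0.005], [0.001, 0.005, -1.0]]
force: [0.4, -8.9, 5.7]
width: 20.1
```

```bash
python3 - <<'E'
from h import *
np.set_printoptions(precision=2,suppress=True)
s=ctrl.read_state();print(s["tcp_pos"],s["eef_rot"],s["width"],s["force"])
E
```

```text
[543.11 271.58  92.96] [[ 1.    0.03  0.  ]
 [ 0.03 -1.   -0.01]
 [ 0.    0.01 -1.  ]] 20.090076687119105 [ 0.39 -8.95  5.74]
```

```bash
cat > circ.py <<'E'
import sys
from h import *
C=np.array([522.6,315.0]);r=48
a0=float(sys.argv[1]);R=np.array([[.9995,.033],[.033,-.9995]])
f=lambda a:C+r*np.array([np.cos(np.radians(181.7+a)),np.sin(np.radians(181.7+a))])
for a in map(float,sys.argv[2:]): print(a,np.round(R@(f(a)-f(a0)),1),np.round(f(a),1))
E
python3 circ.py 113.6 98 83 68 53 38 24 12 3
```

```text
98.0 [-12.5   3.5] [530.7 267.7]
83.0 [-25.1   3.6] [518.2 267.2]
68.0 [-37.2   0.4] [505.9 270. ]
53.0 [-48.1  -5.8] [494.9 275.8]
38.0 [-57.  -14.6] [485.7 284.3]
24.0 [-63.  -24.7] [479.3 294.2]
12.0 [-66.1 -34.2] [476.  303.6]
3.0 [-67.  -41.7] [474.8 311.1]
```

Call:
{"method": "send_rows", "body": {
  "deltas": [
    [[-12.5,3.5,0,0,0,0,0.9],[-25,3.6,0,0,0,0,0.9],[-37,0.4,0,0,0,0,0.9],[-48,-5.8,0,0,0,0,0.9],[-57,-14.6,0,0,0,0,0.9],[-63,-24.7,0,0,0,0,0.9],[-66,-34.2,0,0,0,0,0.9],[-67,-41.7,0,0,0,0,0.9]]
  ]
}}

```text
time_s: 17.23
tcp_pos: [474.7, 313.8, 93.0]
eef_rot: [[0.999, 0.034, 0.002], [0.034, -0.999, -0.001], [0.002, 0.001, -1.0]]
force: [2.6, -5.8, 3.8]
width: 19.7
```

```bash
python3 - <<'E'
from h import *
np.set_printoptions(precision=2,suppress=True)
s=ctrl.read_state();print(s["tcp_pos"],s["width"],s["force"],s["torque"])
E
```

```text
[474.69 313.84  93.  ] 19.673481380996854 [ 2.58 -5.75  3.84] [-2.4  -0.62  0.05]
```

```bash
python3 circ.py 3 -2 -7 -12 -20 -35 -50 -65 -80 -95 -110 -125 -140 -155 -170 -185 -200
```

```text
-2.0 [-0.  -4.2] [474.6 315.3]
-7.0 [ 0.3 -8.4] [474.8 319.4]
-12.0 [  1.  -12.5] [475.4 323.6]
-20.0 [  2.9 -18.9] [477.  330.1]
-35.0 [  8.7 -30. ] [482.5 341.4]
-50.0 [ 17.2 -39.2] [490.7 350.8]
-65.0 [ 27.8 -45.9] [501.  357.9]
-80.0 [ 39.8 -49.7] [512.9 362. ]
-95.0 [ 52.3 -50.2] [525.4 362.9]
-110.0 [ 64.5 -47.4] [537.7 360.6]
-125.0 [ 75.6 -41.6] [549.  355.1]
-140.0 [ 84.8 -33.1] [558.4 346.9]
-155.0 [ 91.5 -22.5] [565.5 336.6]
-170.0 [ 95.2 -10.5] [569.6 324.7]
-185.0 [95.7  2. ] [570.5 312.2]
-200.0 [93.  14.2] [568.2 299.9]
```

Call:
{"method": "send_rows", "body": {
  "deltas": [
    [[0.3,-4.2,0,0,0,0,0.9],[0.8,-8.4,0,0,0,0,0.9],[0.8,-8.4,0,0,0,0,0.9]]
  ]
}}

```text
time_s: 17.6
tcp_pos: [474.8, 314.0, 92.7]
eef_rot: [[1.0, 0.03, -0.003], [0.03, -0.999, -0.016], [-0.004, 0.016, -1.0]]
force: [-5.3, -21.4, 18.5]
width: 19.5
```

Call:
{"method": "send_rows", "body": {
  "deltas": [
    [[0,0,0,0,0,0,0.9],[0,0,0,0,0,0,0.9],[0,0,0,0,0,0,0.9]]
  ]
}}

```text
time_s: 17.98
tcp_pos: [474.8, 314.0, 92.7]
eef_rot: [[1.0, 0.03, -0.003], [0.03, -0.999, -0.015], [-0.004, 0.015, -1.0]]
force: [-5.4, -21.5, 18.1]
width: 19.8
```

```bash
python3 - <<'E'
from h import *
np.set_printoptions(precision=2,suppress=True)
s=ctrl.read_state();print(s["tcp_pos"],s["width"],s["force"],s["torque"]);im=ctrl.read_camera("wrist")
cv2.imwrite("pics/w9.png",im[:,:,::-1]);im=ctrl.read_camera("scene")
cv2.imwrite("pics/s9.png",cv2.resize(im[150:320,120:320,::-1],None,fx=3.5,fy=3.5,interpolation=cv2.INTER_CUBIC))
E
```

```text
[474.8  314.    92.74] 19.813492909461225 [ -5.36 -21.46  18.07] [-4.81  1.13 -0.02]
```

View pics/w9.png

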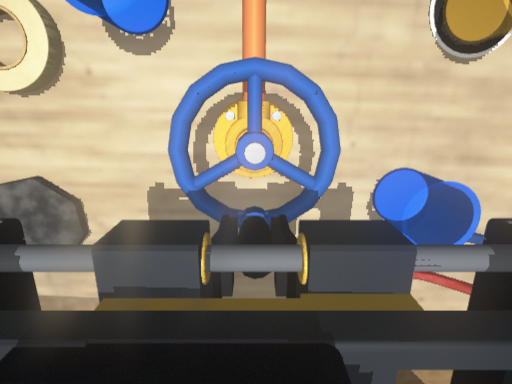

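View pics/s9.png

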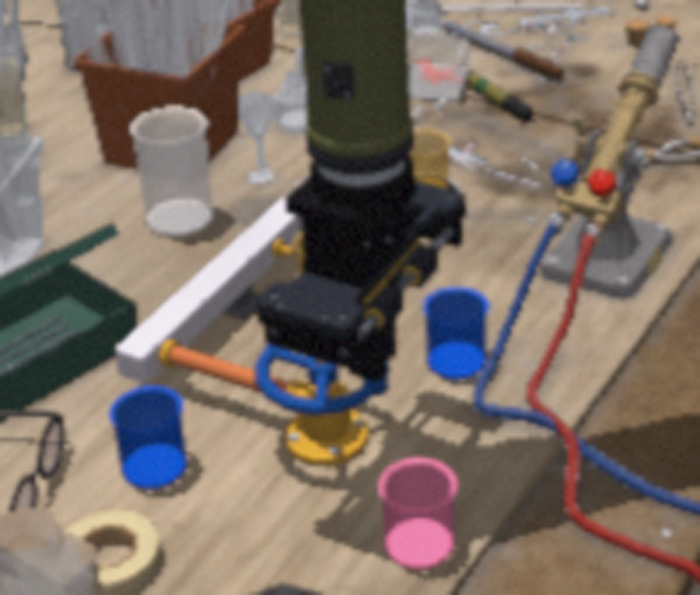

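```bash
python3 circ.py -7 22.5 45 67.5 90 112.5 135 157.5 180;python3 circ.py 180 202.5 225 247.5 270 292.5 315 337.5 360;python3 circ.py 0 22.5 45 67.5 90 112.5 135 157.5 180
```

```text
22.5 [ 3.2 24.2] [478.8 295.3]
45.0 [13.6 39.8] [489.7 280.1]
67.5 [29.1 50.3] [505.6 270.1]
90.0 [47.5 54. ] [524. 267.]
112.5 [65.8 50.4] [542.3 271.2]
135.0 [81.5 40.1] [557.5 282.1]
157.5 [91.9 24.5] [567.5 298. ]
180.0 [95.6  6.2] [570.6 316.4]
202.5 [ -3.6 -18.4] [566.4 334.7]
225.0 [-13.9 -34. ] [555.5 349.9]
247.5 [-29.5 -44.4] [539.6 359.9]
270.0 [-47.8 -48.2] [521.2 363. ]
292.5 [-66.2 -44.6] [502.9 358.8]
315.0 [-81.8 -34.2] [487.7 347.9]
337.5 [-92.3 -18.7] [477.7 332. ]
360.0 [-96.   -0.3] [474.6 313.6]
22.5 [ 3.6 18.4] [478.8 295.3]
45.0 [13.9 34. ] [489.7 280.1]
67.5 [29.5 44.4] [505.6 270.1]
90.0 [47.8 48.2] [524. 267.]
112.5 [66.2 44.6] [542.3 271.2]
135.0 [81.8 34.2] [557.5 282.1]
157.5 [92.3 18.7] [567.5 298. ]
180.0 [96.   0.3] [570.6 316.4]
```

Call:
{"method": "send_rows", "body": {
  "deltas": [
    [[3,24,0,0,0,0,0.9],[13.5,40,0,0,0,0,0.9],[29,50,0,0,0,0,0.9],[47,54,0,0,0,0,0.9],[65.5,50.5,0,0,0,0,0.9],[81,40,0,0,0,0,0.9],[91.5,24.5,0,0,0,0,0.9],[95,6,0,0,0,0,0.9]]
  ]
}}

```text
time_s: 19.08
tcp_pos: [570.8, 318.6, 92.9]
eef_rot: [[1.0, 0.032, -0.0], [0.032, -0.999, -0.002], [-0.0, 0.002, -1.0]]
force: [-4.5, -6.0, 9.5]
width: 19.6
```

```bash
python3 - <<'E'
from h import *
np.set_printoptions(precision=2,suppress=True)
s=ctrl.read_state();print(s["tcp_pos"],s["width"],s["force"],s["torque"])
E
```

```text
[570.81 318.59  92.92] 19.626453226092988 [-4.48 -6.04  9.46] [-1.41  1.13  0.03]
```

Call:
{"method": "send_rows", "body": {
  "deltas": [
    [[-3.6,-18.4,0,0,0,0,0.9],[-14,-34,0,0,0,0,0.9],[-29.5,-44.4,0,0,0,0,0.9],[-48,-48.2,0,0,0,0,0.9],[-66,-44.6,0,0,0,0,0.9],[-82,-34.2,0,0,0,0,0.9],[-92.3,-18.7,0,0,0,0,0.9],[-96,-0.3,0,0,0,0,0.9]]
  ]
}}

```text
time_s: 20.08
tcp_pos: [474.9, 319.7, 93.1]
eef_rot: [[0.999, 0.036, 0.004], [0.035, -0.999, 0.007], [0.005, -0.006, -1.0]]
force: [7.7, 4.5, -3.7]
width: 19.3
```

```bash
python3 - <<'E'
from h import *
np.set_printoptions(precision=2,suppress=True)
s=ctrl.read_state();print(s["tcp_pos"],s["width"],s["force"],s["torque"])
E
```

```text
[474.87 319.7   93.13] 19.25637921884969 [ 7.66  4.52 -3.68] [ 0.88 -1.48  0.01]
```

Call:
{"method": "send_rows", "body": {
  "deltas": [
    [[3.6,18.4,0,0,0,0,0.9],[14,34,0,0,0,0,0.9],[29.5,44.4,0,0,0,0,0.9],[48,48.2,0,0,0,0,0.9],[66,44.6,0,0,0,0,0.9],[82,34.2,0,0,0,0,0.9],[92.3,18.7,0,0,0,0,0.9],[96,0.3,0,0,0,0,0.9]]
  ]
}}

```text
time_s: 21.08
tcp_pos: [570.8, 318.6, 92.9]
eef_rot: [[1.0, 0.032, -0.0], [0.032, -0.999, -0.002], [-0.0, 0.002, -1.0]]
force: [-4.6, -5.9, 9.1]
width: 20.0
```

```bash
python3 - <<'E'
from h import *
np.set_printoptions(precision=2,suppress=True)
s=ctrl.read_state();print(s["tcp_pos"],s["width"],s["force"],s["torque"])
E
```

```text
[570.8  318.57  92.93] 19.971772915185795 [-4.59 -5.87  9.08] [-1.44  1.17  0.05]
```

Call:
{"method": "send_rows", "body": {
  "deltas": [
    [[-3.6,-18.4,0,0,0,0,0.9],[-14,-34,0,0,0,0,0.9],[-29.5,-44.4,0,0,0,0,0.9],[-48,-48.2,0,0,0,0,0.9],[-66,-44.6,0,0,0,0,0.9],[-82,-34.2,0,0,0,0,0.9],[-92.3,-18.7,0,0,0,0,0.9],[-96,-0.3,0,0,0,0,0.9]]
  ]
}}

```text
time_s: 22.08
tcp_pos: [474.9, 319.7, 93.1]
eef_rot: [[0.999, 0.035, 0.004], [0.035, -0.999, 0.007], [0.005, -0.006, -1.0]]
force: [6.4, 5.8, -2.6]
width: 19.8
```

Call:
{"method": "send_rows", "body": {
  "deltas": [
    [[0,0,0,0,0,0,0.9],[0,0,0,0,0,0,0.9],[0,0,0,0,0,0,0.9]]
  ]
}}

```text
time_s: 22.45
tcp_pos: [474.7, 317.1, 93.0]
eef_rot: [[0.999, 0.034, 0.002], [0.034, -0.999, 0.0], [0.002, -0.0, -1.0]]
force: [5.1, -2.7, 3.9]
width: 19.8
```

```bash
python3 - <<'E'
from h import *
np.set_printoptions(precision=2,suppress=True)
s=ctrl.read_state();print(s["tcp_pos"],s["width"],s["force"],s["dq"])
E
```

```text
[474.67 317.05  92.97] 19.829105137142296 [ 5.11 -2.67  3.95] [ 0. -0. -0.  0.  0. -0.  0.]
```

Call:
{"method": "send_rows", "body": {
  "deltas": [
    [[0,1.5,0,0,0,0,0.9],[0,3.5,0,0,0,0,0.9],[0,3.5,0,0,0,0,0.9],[0,3.5,0,0,0,0,0.9]]
  ]
}}

```text
time_s: 22.95
tcp_pos: [474.6, 315.9, 93.0]
eef_rot: [[0.999, 0.035, 0.003], [0.035, -0.999, 0.004], [0.003, -0.004, -1.0]]
force: [6.6, 2.2, 0.4]
width: 19.7
```

```bash
python3 - <<'E'
from h import *
np.set_printoptions(precision=2,suppress=True)
s=ctrl.read_state();print(s["tcp_pos"],s["width"],s["force"],s["dq"])
im=ctrl.read_camera("wrist")
cv2.imwrite("pics/w10.png",im[:,:,::-1]);im=ctrl.read_camera("side")
cv2.imwrite("pics/d10.png",cv2.resize(im[120:250,180:340,::-1],None,fx=4.5,fy=4.5,interpolation=cv2.INTER_CUBIC))
im=ctrl.read_camera("scene");cv2.imwrite("pics/s10.png",im[:,:,::-1])
E
```

```text
[474.6  315.85  93.04] 19.696408920011933 [6.56 2.24 0.44] [-0.  0. -0. -0. -0.  0. -0.]
```

View pics/w10.png

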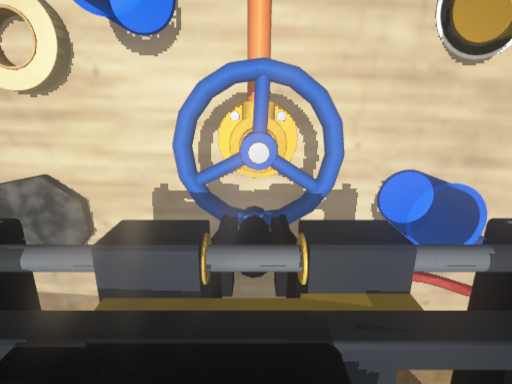

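View pics/d10.png

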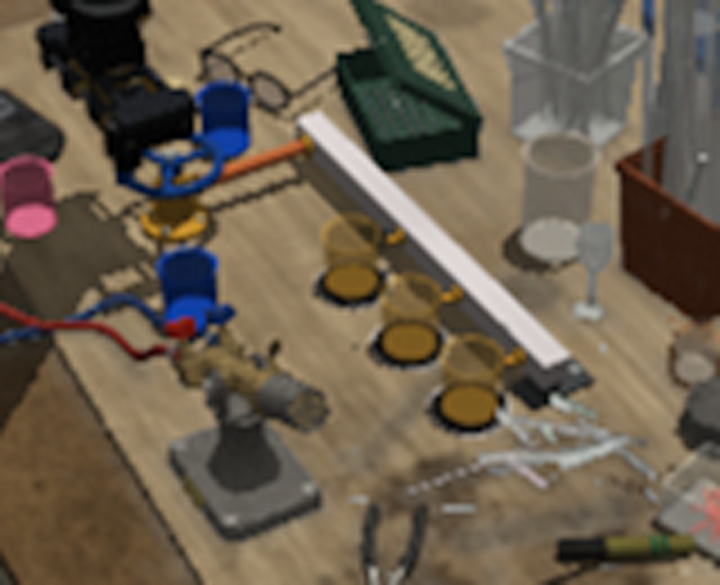

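View pics/s10.png

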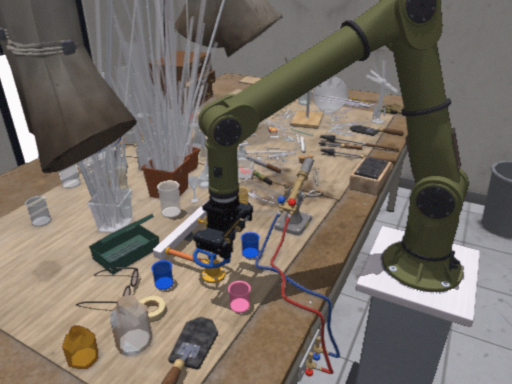

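```bash
python3 - <<'E'
from h import *
print(ctrl.finish_job())
E
```

```text
the job is handed in; nothing more can be done
None
```

The three amber jars are on their marks, and the valve is set two turns open with the gripper still holding the handle. I handed the job in at about 23 s, and no verdict is reported.

- **Jars:** I raised each jar about 6–10 mm, carried it to its mark and set it down. The overhead picture afterwards showed all three upright and within about 3 mm of centre. A last side view, taken before I handed the job in, still showed one upright on each mark.
- **Closing the valve:** The wheel was only about 110° open at the start. I turned it clockwise until it stopped, with about 21 N at the wrist and no more movement. The handle was then on the rail's -x side, as expected at 0.
- **Two turns open:** I carried the handle round two continuous turns without letting go; the fingers stayed about 20 mm apart, which fits the 21 mm sleeve. At the end the handle stood about 2 mm short of where it was at the stop, so the valve should be near 12.53 rad. The target is 12.57 ± 0.25, and the arm was at rest.
- **Grip:** The grip command is 25 N, and the grasp point is about 5 mm above the handle's middle.
- **Other things on the bench:** In the last pictures, none of the bystanders in view had visibly moved; I did not measure them. Some loose glass rods lie across the edge of mark 0. The jar there looks upright in the pictures.

No check failed. The one small disagreement was an early side-view estimate of mark 2, about 6 mm off in y from the wrist camera. I used the wrist value, which two views confirmed.

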